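# Disinfect the trimming knife between lots

### The arm

A 7-joint arm with a two-finger parallel gripper is mounted at the origin on the work surface. World frame = base frame: x ahead of the robot, y to its left, z up, the work surface at z = 0. Lengths are in m, angles in degrees, forces in N, time in s.
With the tool pointing down it reaches from about 0.425 to 0.875 m from the base axis. Payload 4.7 kg.
Tool frame: the origin (TCP) lies between the finger pads; the fingertips stand 8 mm ahead of it and the grasp point (between the pads) lies 11 mm behind it; z points along the fingers, y is the line along which they close (so a half turn about z gives the same grasp; the last joint's range is limited). The gripper opens to 87 mm and grips with 3 to 60 N. Pads are 19 mm wide; open, the fingers measure 117 mm over their backs; the gripper's body (75 mm by 190 mm) begins 51 mm behind the grasp point.
Start: joints at [72.599, 18.392, -4.016, 83.108, 1.295, 78.541, -3.26], TCP at [0.203, -0.617, 0.231] pointing down, gripper open.
Joint ranges: [-163.93, 163.93], [-17.29, 119.83], [-79.2, 71.16], [3.27, 140.29], [-89.18, 269.18], [5.43, 117.66], [-154.24, 154.24]. Speed limits (degrees/s): [147.25, 147.25, 180, 180, 180, 180, 180].

### API

Orientations are given as [roll, pitch, yaw] about the fixed x, y, z axes, in that order (R = Rz(yaw) Ry(pitch) Rx(roll)).
In Python, from cell import env, viewer gives the robot as it stands. The module is installed in compiled form; this text tells all that it offers.
- The arm moves only by the tool arm_command, never from a script. Its argument "series" is a list of rows, each a list of 2 entries, a list of its own where there are three numbers: the shift along the tool's x, y, z in mm, then the turn about the tool's z in rad. A call has exactly 5 rows; each row is the pose to reach, as a shift and turn from the pose commanded when the call began, along the tool's axes at that moment; what a row does not reach only later rows make up. A row lasts 1/10 s, in which the tool goes at most 50 mm and 8.59 degrees, less where a joint would pass 70% of its speed; a pose out of reach is approached as far as the arm can. A call with a gripper value outside its range is refused whole. "grip" is the gripper command: -1 is fully open, 1 is shut, values between are in proportion, set as the call begins (left out, the last holds). The fingers move at their own pace and stop on an object; "grip_force" is the grip in N (left out, the last holds). Time passes only in rows, so rows that repeat a pose let the fingers close, or fill a call up. It gives the time, the measured TCP pose, the force, the opening and the grip force at its end, in the units of the state.
- env.get_obs(): the state, without advancing time (a new reading comes with each control period).
- viewer.read_camera(name): name is "scene" or "top"; returns (picture, depth): 400x640x3 uint8, blue, green, red; 400x640 float32, m along the optical axis (not along the pixel's ray), 0 where there is no reading.
- viewer.calibration(name): a dict with "K" (3x3 intrinsics, pixels), "T" (4x4, takes a point from camera to world coordinates). Camera axes: x right, y up, looking along -z (the intrinsics and any distortion apply to the point x, -y, -z); pixel columns grow to the right and rows downward; lengths in m; the calibration is good to about 2 mm. A picture is of the moment at which its call begins. calibration takes no time and is no camera call.
- env.sign_off(): hands the job in; it is judged then, once.
The state is a dict: "time_s": time; "qpos": joint angles; "joint_velocities": joint speeds; "effort": joint torques, N m; "tool_pos": TCP position; "tool_rot": TCP orientation; "force": force on the tool from outside, world axes, zero at the start; "wrist_torque": the same for the moment, N m; "grip_width": finger opening in m; "grasp_force": force on a finger pad.
Only numpy, scipy, OpenCV 4.12 (cv2) and the standard library are available. Lean on these libraries where they do the work, as an engineer would, in place of code of your own. Each camera call takes 0.05 s, during which the arm holds its last target. There are 200 camera calls.

### The job

Before the next lot, disinfect the dirty trimming knife, the short straight one lying on the bench: pick it up, dip its whole blade into the steel pot, right up to the handle, and hold it there for a good second without knocking the pot. Then lay it gently, flat, on the floor of the white tray, beside the long knife already there and not on top of it. Leave everything else where it is.

Things in the scene. Friction and masses are not known exactly. Their poses are not given: they have to be found in the camera images.
- knife: Trimming knife lying flat, loose: straight pointed steel blade 78 x 19 x 2.5 mm, black handle 110 long, 24 wide, 16 mm thick; 0.09 kg (+-30 %). Origin on the handle's underside where the blade begins; x along the blade to the point, handle to -x, y across the blade, z up. Blade and handle are centred 8 mm above the underside. Balances 30 to 40 mm behind the origin, in the handle.
- knife_tip (a point): The point of the trimming knife's blade, on its centre line; same axes as the knife.
- knife_heel (a point): Where the trimming knife's blade enters the handle, on its centre line, 78 mm behind the point.
- knife_butt (a point): The rear end of the trimming knife's handle, on its centre line, 110 mm behind the heel.
- pot: Disinfectant pot: open round steel pot standing loose, 1.2 kg, empty. 140 mm across outside, 134 mm inside, 100 mm high, inner floor 4 mm above the bench; two loop handles, along its y axis, reach 91 mm from the axis at 82 mm height. Origin on its axis at the underside, z up. Pot and tray may change sides of the bench.
- pot_rim (a point): Centre of the pot's open mouth, level with its rim, 100 mm above its underside.
- tray: Shallow white plastic tray, fixed, 325 mm by 176 mm outside (339 by 189 mm over its flange), 20 mm high, walls and floor 3 mm thick. Origin under its centre, x along its length, y along its width, z up. The long knife lies in it along the wall on its +y side; the -y side is free.
- tray_floor (a point): Centre of the tray's inner floor, 3 mm above the bench; same axes as the tray.
- long_knife: A clean long knife lying flat in the tray, along its length near the +y wall: blade 165 mm by 29 mm, black handle 120 mm by 24 mm by 16 mm. Origin on the underside where the blade begins, x towards the point. To be left alone.
- hook_knife: Knife with a hooked blade lying on the bench, on the other side of the chicory head from the trimming knife; same black handle (110 x 24 x 16 mm), blade curving to its left (+y), 62 mm long, reaching 36 mm to that side. Origin on the underside where the blade begins, x along the handle's line towards the blade. To be left alone.
- jug: White plastic measuring jug, 150 mm high, 104 mm across the rim, handle at +y. Origin under its centre. To be left alone.
- bottle: White plastic bottle of concentrate, 68 mm across, 200 mm high. Origin under its centre. To be left alone.
- scrub_brush: Wooden scrubbing brush lying bristles down, 110 mm by 50 mm by 36 mm. Origin under its centre. To be left alone.
- head_a: Loose red chicory head lying on the bench between the two knives, 215 mm long, 60 mm thick. Origin under its middle, x along its length. To be left alone.
There are look-alikes about, which are no part of the job. What is shaped like the pot but blue is not meant.

How it is judged:
By the outcome, as a careful person would: the job done as asked, in the order asked, and still so for the second after the job is handed in, with the robot touching nothing.
It also fails if it takes over 53 s, if anything falls off the work surface, if the arm or the gripper's body presses on something with over 40 N, if the wrist force passes 120 N, or if a joint passes its speed limit or range.

## Working session

There is one attempt and no reset: what is moved stays moved. The work goes in short steps, Python scripts to look and compute and a tool call to move; the robot and the scene stay as the last step left them, time stands still between calls to the robot, and variables do not carry over. Pictures are saved under pics/ and viewed, at most 10 in all, crops included, and the job is handed in when it is done.

Besides the shell and the picture viewer there is one more tool, called after "Emit:" as name([rows], argument=value, ...), one row to a line, values as JSON. arm_command: Moves the arm, as the interface text tells. Its arguments: {"type":"object","properties":{"series":{"type":"array"},"grip":{"type":"number"},"grip_force":{"type":"number"}},"required":["series"]}

```bash
mkdir -p pics; cat > h.py <<'E'
import numpy as np, cv2
from cell import env, viewer
def snap(n,f):
    im,d=viewer.read_camera(n); cv2.imwrite(f'pics/{f}.png',im); np.save(f'pics/{f}.npy',d); return im,d
def ray(n,u,v):
    c=viewer.calibration(n);K=np.array(c['K']);T=np.array(c['T'])
    p=np.linalg.solve(K,[u,v,1.0]); return T[:3,3],T[:3,:3]@np.array([p[0],-p[1],-1.0])
def onplane(n,u,v,z):
    o,r=ray(n,u,v); return o+r*(z-o[2])/r[2]
def atdepth(n,u,v,d):
    o,r=ray(n,u,v); return o+r*d
E
python3 - <<'E'
from h import *
for n in('top','scene'):
    snap(n,n+'0'); c=viewer.calibration(n); print(n,c.keys(),np.round(c['K'],1).tolist(),np.round(c['T'],3).tolist())
o=env.get_obs(); print({k:np.round(v,3).tolist() for k,v in o.items()})
E
```

```text
top dict_keys(['K', 'T']) [[368.3, 0.0, 320.0], [0.0, 368.3, 205.0], [0.0, 0.0, 1.0]] [[0.006, 0.995, -0.095, 0.439], [-1.0, 0.005, -0.017, -0.003], [-0.017, 0.095, 0.995, 1.04], [0.0, 0.0, 0.0, 1.0]]
scene dict_keys(['K', 'T']) [[461.5, 0.0, 316.5], [0.0, 461.5, 199.2], [0.0, 0.0, 1.0]] [[-0.698, -0.381, 0.607, 1.319], [0.716, -0.389, 0.579, 0.773], [0.015, 0.839, 0.544, 0.785], [0.0, 0.0, 0.0, 1.0]]
{'time_s': 0.1, 'qpos': [72.599, 18.436, -4.015, 83.166, 1.294, 78.541, -3.261], 'joint_velocities': [-0.036, -0.005, -0.112, -0.231, -0.083, 0.082, 0.007], 'effort': [0.0, -49.257, -0.406, -31.34, -0.064, 0.039, 0.0], 'tool_pos': [0.203, -0.617, 0.23], 'tool_rot': [-179.903, 0.005, 18.209], 'force': [-0.213, -0.343, -0.071], 'wrist_torque': [-0.043, 0.024, 0.02], 'grasp_force': 0.0, 'grip_width': 0.087}
```

View pics/top0.png

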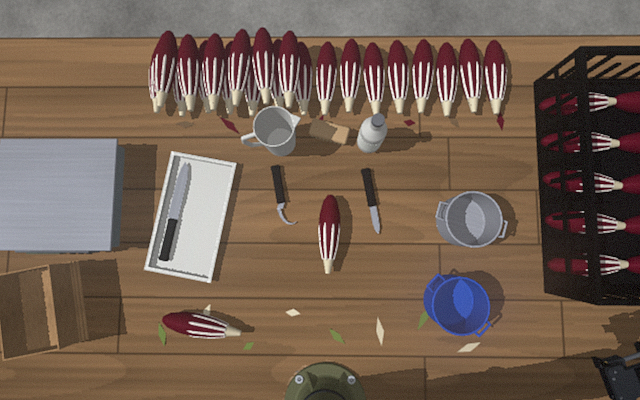

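View pics/scene0.png

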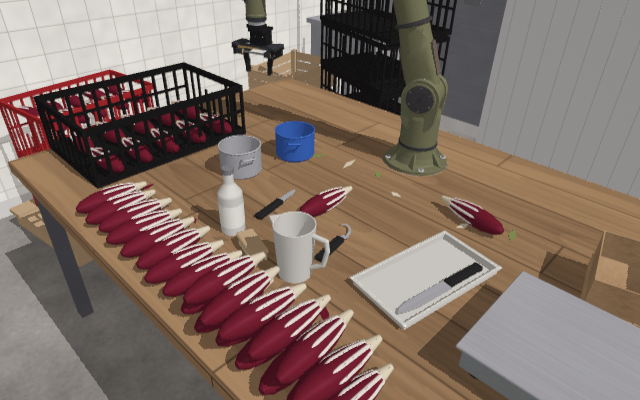

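The top view has +x up and +y left. The trimming knife has its butt near (366,169) and tip near (378,234). The steel pot is at (472,219), and the blue decoy at (458,303) isn't wanted. The tray is around (190,216), with the long knife on its left (+y) side. The tool can only shift and yaw, so I'll grip the handle near the butt, let the knife swing down, dip it, then fold it flat onto the tray floor.

```bash
cat > m.py <<'E'
from h import *
im=cv2.imread('pics/top0.png');d=np.load('pics/top0.npy');hsv=cv2.cvtColor(im,cv2.COLOR_BGR2HSV)
def big(mask,x0,x1,y0,y1):
    m=np.zeros_like(mask);m[y0:y1,x0:x1]=mask[y0:y1,x0:x1]
    c=max(cv2.findContours(m,cv2.RETR_EXTERNAL,cv2.CHAIN_APPROX_NONE)[0],key=cv2.contourArea);return c
P=lambda u,v,z:np.round(onplane('top',u,v,z)[:2]*1000,1)
hc=big((hsv[...,2]<60).astype(np.uint8),350,385,160,215)
r=cv2.minAreaRect(hc);b=cv2.boxPoints(r);print('handle',r,[P(*q,.012).tolist() for q in b])
bl=big(((hsv[...,1]<60)&(hsv[...,2]>90)).astype(np.uint8),362,390,195,245)
r2=cv2.minAreaRect(bl);b2=cv2.boxPoints(r2);print('blade',r2,[P(*q,.008).tolist() for q in b2])
q=bl[:,0,:];t=q[q[:,1].argmax()];print('tip',t,P(*t,.008))
tc=big(((hsv[...,1]<40)&(hsv[...,2]>170)).astype(np.uint8),135,245,140,290)
tr=cv2.minAreaRect(tc);tb=cv2.boxPoints(tr);print('tray',tr,[P(*q,.02).tolist() for q in tb],P(*tr[0],.02))
lh=big((hsv[...,2]<60).astype(np.uint8),155,185,205,270);print('longhandle',[P(*q,.016).tolist() for q in cv2.boxPoints(cv2.minAreaRect(lh))])
# pot rim from depth
v,u=np.mgrid[170:270,420:530];z=d[170:270,420:530]
pts=np.array([atdepth('top',a,b_,c) for a,b_,c in zip(u.ravel(),v.ravel(),z.ravel()) if c>0])
rim=pts[(pts[:,2]>.092)&(pts[:,2]<.112)]
(cx,cy),rad=cv2.minEnclosingCircle((rim[:,:2]*1000).astype(np.float32));print('rim',len(rim),cx,cy,rad,np.median(rim[:,:2],0))
from scipy.optimize import least_squares
s=least_squares(lambda p:np.hypot(rim[:,0]-p[0],rim[:,1]-p[1])-p[2],[.4,-.43,.07],loss='soft_l1',f_scale=.003);print('rimfit',s.x)
for n,(a,b_) in dict(crate=(545,85),crate2=(545,270),jug=(275,125),bot=(376,120),kn=(369,185),wood=(420,180),blue=(430,305)).items():
    print(n,np.round(atdepth('top',a,b_,d[b_,a]),3))
E
python3 m.py
```

```text
handle ((368.7691955566406, 186.84616088867188), (37.654300689697266, 9.021342277526855), 78.69007110595703) [[639.1, -98.9], [644.2, -123.9], [539.5, -143.8], [534.4, -119.1]]
blade ((375.0000305175781, 219.5), (27.63780403137207, 7.334303855895996), 79.69515228271484) [[533.8, -122.0], [537.6, -142.2], [461.5, -155.3], [457.7, -135.2]]
tip [377 233] [ 459.9 -144. ]
tray ((189.6024169921875, 216.02195739746094), (67.95726013183594, 123.41263580322266), 12.094757080078125) [[356.1, 501.4], [695.7, 444.9], [655.1, 254.0], [318.9, 315.8]] [503.8 379.1]
longhandle [[385.0, 462.5], [498.5, 439.9], [492.5, 414.4], [379.2, 437.2]]Traceback (most recent call last):
  File "m.py", line 17, in <module>
    pts=np.array([atdepth('top',a,b_,c) for a,b_,c in zip(u.ravel(),v.ravel(),z.ravel()) if c>0])
                  ~~~~~~~^^^^^^^^^^^^^^
  File "h.py", line 11, in atdepth
    o,r=ray(n,u,v); return o+r*d
        ~~~^^^^^^^
  File "h.py", line 6, in ray
    c=viewer.calibration(n);K=np.array(c['K']);T=np.array(c['T'])
ValueError: time passes only in moves, steps and waits
```

```bash
python3 - <<'E'
s=open('h.py').read()
s=s.replace("def ray(n,u,v):\n    c=viewer.calibration(n);","C={}\ndef ray(n,u,v):\n    if n not in C: C[n]=viewer.calibration(n)\n    c=C[n];");open('h.py','w').write(s)
E
python3 m.py | tail -9
```

```text
rim 439 496.6313171386719 -377.6252136230469 72.51789093017578 [ 0.49533101 -0.39408715]
rimfit [ 0.49677061 -0.37652278  0.0689533 ]
crate [ 0.886 -0.627  0.011]
crate2 [ 0.362 -0.601  0.011]
jug [0.761 0.143 0.032]
bot [ 0.72  -0.118  0.199]
kn [ 0.593 -0.121  0.019]
wood [ 0.611 -0.268  0.   ]
blue [ 0.275 -0.269  0.071]
```

Emit:
arm_command([
  [[40,-25,0],0.03],
  [[80,-50,0],0.06],
  [[120,-75,0],0.09],
  [[160,-100,0],0.129],
  [[200,-124,0],0.129],
], grip=-1)

```text
time_s: 0.6
tool_pos: [0.3551, -0.4353, 0.2302]
tool_rot: [-180.0, 0.0, 10.8]
force: [0.6, -0.5, 0.3]
grip_width: 0.0869
grasp_force: 0.0
```

Emit:
arm_command([
  [[36,-29,0],0],
  [[72,-58,0],0],
  [[108,-88,0],0],
  [[144,-117,0],0],
  [[180,-146,0],0],
])

```text
time_s: 1.1
tool_pos: [0.5044, -0.2583, 0.2303]
tool_rot: [180.0, 0.0, 10.8]
force: [0.2, -1.1, -0.4]
grip_width: 0.0874
grasp_force: 0.0
```

Emit:
arm_command([
  [[36,-29,0],0],
  [[72,-58,0],0],
  [[108,-88,0],0],
  [[145,-118,0],0],
  [[145,-118,0],0],
], grip=0.2)

```text
time_s: 1.6
tool_pos: [0.6268, -0.1075, 0.2297]
tool_rot: [-179.7, -0.1, 11.5]
force: [-0.4, 0.8, 0.6]
grip_width: 0.0547
grasp_force: 0.0
```

Emit:
arm_command([
  [[0,0,40],0],
  [[0,0,80],0],
  [[0,0,120],0],
  [[0,0,150],0],
  [[0,0,150],0],
], grip=-0.1)

```text
time_s: 2.1
tool_pos: [0.6195, -0.117, 0.075]
tool_rot: [-179.8, 0.6, 10.8]
force: [-1.0, 0.7, -0.9]
grip_width: 0.0479
grasp_force: 0.0
```

```bash
python3 - <<'E'
from h import *
o=env.get_obs();print(o['tool_pos'],o['tool_rot'],o['qpos'],o['grip_width'])
im,d=snap('top','top1');s,_=snap('scene','s1')
a=cv2.resize(im[120:250,300:440],None,fx=2.8,fy=2.8);b=cv2.resize(s[150:280,200:340],None,fx=2.8,fy=2.8)
cv2.imwrite('pics/c1.png',np.hstack([a,b]))
E
```

```text
[ 0.61951592 -0.11697448  0.07499968] [-179.78360321    0.56306152   10.80480899] [ 28.7830132   25.33466585 -25.78141833  94.65284049  11.95614679
  63.37620935 -79.53194016] 0.04788114171886319
```

View pics/c1.png

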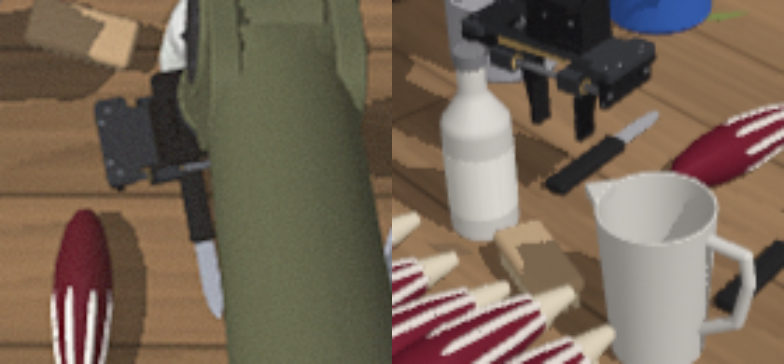

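The fingers straddle the rear of the handle. The gripper's long side lies across the knife and clears the bottle. Next I'll lower the last stretch.

Emit:
arm_command([
  [[0,0,20],0],
  [[0,0,40],0],
  [[0,0,50],0],
  [[0,0,50],0],
  [[0,0,50],0],
])

```text
time_s: 2.7
tool_pos: [0.6251, -0.1171, 0.0322]
tool_rot: [179.9, -0.1, 10.8]
force: [0.1, 0.1, 0.3]
grip_width: 0.048
grasp_force: 0.0
```

Emit:
arm_command([
  [[0,-2,10],0],
  [[0,-2,18],0],
  [[0,-2,21],0],
  [[0,-2,21],0],
  [[0,-2,21],0],
])

```text
time_s: 3.2
tool_pos: [0.6236, -0.1149, 0.0094]
tool_rot: [180.0, 0.0, 10.8]
force: [-0.3, 0.8, 0.7]
grip_width: 0.0482
grasp_force: 0.0
```

Emit:
arm_command([
  [[0,0,0],0],
  [[0,0,0],0],
  [[0,0,0],0],
  [[0,0,0],0],
  [[0,0,0],0],
], grip=1, grip_force=4)

```text
time_s: 3.7
tool_pos: [0.6236, -0.1149, 0.0096]
tool_rot: [180.0, -0.0, 10.8]
force: [-0.6, 0.2, 0.3]
grip_width: 0.0237
grasp_force: 4.0
```

Emit:
arm_command([
  [[0,0,-15],0],
  [[0,0,-35],0],
  [[0,0,-60],0],
  [[0,0,-90],0],
  [[0,0,-120],0],
])

```text
time_s: 4.2
tool_pos: [0.6235, -0.1148, 0.1315]
tool_rot: [180.0, -0.0, 10.8]
force: [-0.0, 0.1, -0.9]
grip_width: 0.0236
grasp_force: 4.0
```

Emit:
arm_command([
  [[0,0,-30],0],
  [[0,0,-60],0],
  [[0,0,-90],0],
  [[0,0,-110],0],
  [[0,0,-110],0],
])

```text
time_s: 4.7
tool_pos: [0.6255, -0.1147, 0.2443]
tool_rot: [179.8, -0.4, 10.8]
force: [0.1, 0.6, -1.2]
grip_width: 0.0241
grasp_force: 4.0
```

```bash
python3 - <<'E'
from h import *
o=env.get_obs();print(o['tool_pos'],o['grip_width'],o['grasp_force'],o['force'])
s,_=snap('scene','s2')
cv2.imwrite('pics/c2.png',cv2.resize(s[60:260,160:400],None,fx=2.5,fy=2.5))
E
```

```text
[ 0.62549937 -0.11470946  0.24433192] 0.024061353829795542 3.999982550740242 [ 0.136475    0.57372601 -1.1876154 ]
```

View pics/c2.png

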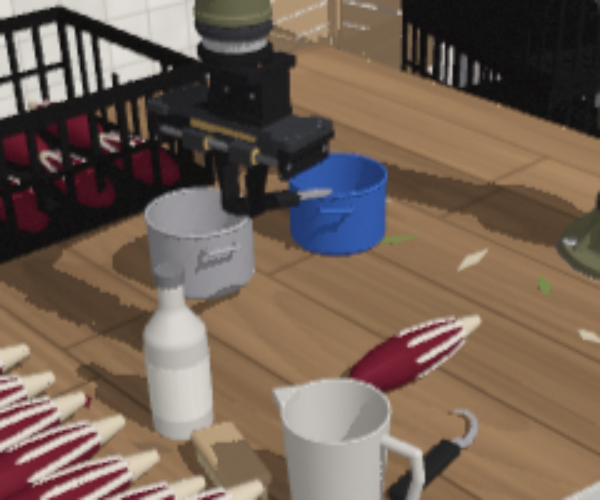

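The knife is held near its butt but still almost level. I'll drop the grip to its minimum and bob the arm to make it swing.

Emit:
arm_command([
  [[0,0,0],0],
  [[0,0,-45],0],
  [[0,0,0],0],
  [[0,0,-45],0],
  [[0,0,-45],0],
], grip_force=3)

```text
time_s: 5.25
tool_pos: [0.6215, -0.1142, 0.2819]
tool_rot: [-179.9, 0.3, 10.9]
force: [2.3, -0.2, 1.3]
grip_width: 0.024
grasp_force: 3.0
```

```bash
cat > tip.py <<'E'
import sys
from h import *
# blade/handle direction in the scene image: intersect pixels with the vertical plane through tool x axis
o=env.get_obs();p=np.array(o['tool_pos']);y=np.radians(o['tool_rot'][2]);n=np.array([np.sin(y),-np.cos(y),0]);ax=np.array([np.cos(y),np.sin(y),0])
print(np.round(p,4),np.round(o['tool_rot'],1),np.round(o['force'],2),o['grip_width'])
s,d=snap('scene',sys.argv[1]);c=viewer.calibration('scene');T=np.array(c['T']);K=np.array(c['K'])
v,u=np.mgrid[0:400,0:640];q=np.stack([(u-K[0,2])/K[0,0],-(v-K[1,2])/K[1,1],-np.ones(u.shape)],-1)*d[...,None]
w=q@T[:3,:3].T+T[:3,3]-p
a=w@ax;b=w@n;z=w[...,2]
m=(d>0)&(abs(b)<.016)&(abs(a)<.21)&(z<-.012)&(z>-.25)&(z+p[2]>.03)
m2=cv2.morphologyEx(m.astype(np.uint8),cv2.MORPH_OPEN,np.ones((2,2)))>0
A=a[m]*1000;Z=z[m]*1000;r=np.hypot(A,Z);print(len(A))
for lo in range(0,200,20):
    k=(r>=lo)&(r<lo+20)
    if k.any():print(lo,k.sum(),np.round([np.median(A[k]),np.median(Z[k])]))
k=r.argmax() if len(r) else 0
print('far',A[k],Z[k])
E
python3 tip.py s3
```

```text
[ 0.6215 -0.1142  0.2819] [-179.9    0.3   10.9] [ 2.32 -0.17  1.27] 0.024045574643606377
1133
0 14 [ 11. -14.]
20 62 [  7. -29.]
40 59 [  3. -49.]
60 55 [ -0. -70.]
80 40 [ -4. -87.]
100 31 [ -14. -111.]
120 60 [  88. -100.]
140 72 [  96. -118.]
160 108 [  98. -141.]
180 133 [ 109. -155.]
far 209.7500581349375 -243.19250580281482
```

The knife now hangs nearly vertical. I'll let it settle, then tighten the grip.

Emit:
arm_command([
  [[0,0,0],0],
  [[0,0,0],0],
  [[0,0,0],0],
  [[0,0,0],0],
  [[0,0,0],0],
])

```text
time_s: 5.8
tool_pos: [0.6239, -0.115, 0.2846]
tool_rot: [180.0, -0.0, 10.8]
force: [0.5, -0.1, -1.0]
grip_width: 0.0242
grasp_force: 3.0
```

```bash
python3 tip.py s4; python3 -c "
import cv2;s=cv2.imread('pics/s4.png');cv2.imwrite('pics/c4.png',cv2.resize(s[20:220,160:400],None,fx=2.5,fy=2.5))"
```

```text
[ 0.6239 -0.115   0.2846] [180.   -0.   10.8] [ 0.46 -0.09 -1.  ] 0.024239223749630206
1152
0 12 [ 10. -15.]
20 64 [  7. -29.]
40 57 [  3. -50.]
60 55 [  0. -70.]
80 44 [ -4. -87.]
100 30 [ -13. -109.]
120 67 [ -13. -119.]
140 82 [  97. -117.]
160 110 [  94. -142.]
180 134 [ 108. -156.]
far 206.41334109114567 -247.03693978057007
```

View pics/c4.png

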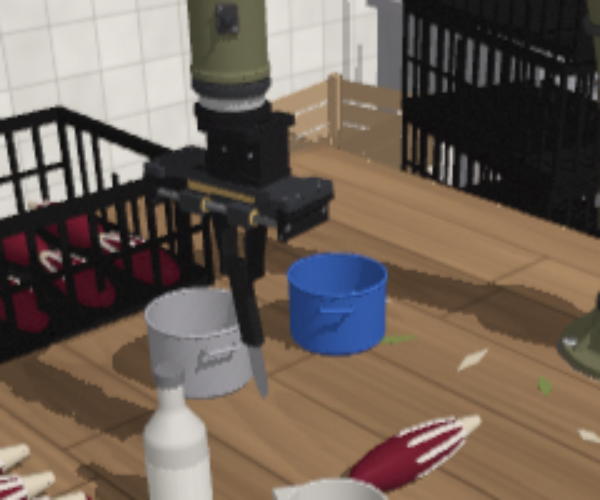

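The knife hangs blade down, about 12° off vertical with the tip toward the robot. Next I'll tighten the grip and locate the heel and tip.

Emit:
arm_command([
  [[0,0,0],0],
  [[0,0,0],0],
  [[0,0,0],0],
  [[0,0,0],0],
  [[0,0,0],0],
], grip_force=20)

```text
time_s: 6.35
tool_pos: [0.6236, -0.1149, 0.2845]
tool_rot: [180.0, 0.0, 10.8]
force: [0.3, 0.3, -1.1]
grip_width: 0.0243
grasp_force: 20.0
```

```bash
cat >> tip.py <<'E'
mm=m&(a<.04)&(a>-.12);A=a[mm]*1000;Z=z[mm]*1000;B=b[mm]*1000;V=s[mm].max(1);S=s[mm].astype(int);sat=S.max(1)-S.min(1)
for lo in range(-215,-10,8):
    k=(Z>=lo)&(Z<lo+8)
    if k.any():print(lo,k.sum(),np.round([np.median(A[k]),A[k].min(),A[k].max(),np.median(B[k]),np.median(V[k]),np.median(sat[k])]))
E
python3 tip.py s5 | tail -27
```

```text
100 29 [ -12. -108.]
120 64 [  86. -102.]
140 80 [  97. -117.]
160 113 [  95. -142.]
180 133 [ 108. -157.]
far 209.18271961993028 -245.8333818940705
-175 2 [-25. -25. -24.  -2. 134.  42.]
-167 7 [-22. -24. -20.   0. 109.   7.]
-159 8 [-21. -24. -20.  -3. 105.   3.]
-151 10 [-20. -23. -18.  -2. 105.   3.]
-143 15 [-18. -20. -15.   1. 106.   3.]
-135 12 [-17. -20. -12.  -4. 105.   3.]
-127 13 [-15. -17. -13.   1. 105.   4.]
-119 12 [-14. -15. -11.  -5. 106.   4.]
-111 12 [-11. -14.  -9.  -4. 106.   3.]
-103 10 [-11. -12.  -6.  -4. 105.   3.]
-95 19 [ -4. -17.   1.  -9.  51.   2.]
-87 22 [ -2. -13.   2.  -7.  26.   1.]
-79 23 [ -1. -10.   3. -10.  31.   1.]
-71 22 [ -0. -11.   3.  -8.  30.   1.]
-63 21 [  2.  -8.   6. -10.  30.   2.]
-55 22 [  3. -11.   6.  -9.  28.   2.]
-47 22 [ 5. -6.  9. -8. 28.  2.]
-39 25 [  7. -10.  10.  -9.  29.   2.]
-31 23 [ 7. -4. 12. -9. 26.  2.]
-23 25 [ 9. -5. 13. -8. 25.  1.]
-15 7 [  9.   6.  12. -11.  25.   1.]
```

Emit:
arm_command([
  [[-5,8,-15],0],
  [[-20,30,-30],0],
  [[-38,57,-30],0],
  [[-56,84,-30],0],
  [[-74,111,-30],0],
])

```text
time_s: 6.9
tool_pos: [0.5711, -0.2398, 0.3162]
tool_rot: [179.9, -0.1, 10.8]
force: [0.5, 0.7, -0.2]
grip_width: 0.0238
grasp_force: 20.0
```

Emit:
arm_command([
  [[-18,27,0],0],
  [[-36,54,0],0],
  [[-54,80,0],0],
  [[-70,104,0],0],
  [[-83,122,0],0],
])

```text
time_s: 7.4
tool_pos: [0.5115, -0.3764, 0.3159]
tool_rot: [179.9, -0.0, 10.7]
force: [1.0, 0.4, -1.3]
grip_width: 0.0237
grasp_force: 20.0
```

Emit:
arm_command([
  [[0,0,0],0],
  [[0,0,0],0],
  [[0,0,0],0],
  [[0,0,0],0],
  [[0,0,0],0],
])

```text
time_s: 7.9
tool_pos: [0.5138, -0.3721, 0.3148]
tool_rot: [180.0, -0.0, 10.9]
force: [0.3, 0.1, -0.9]
grip_width: 0.0238
grasp_force: 20.0
```

```bash
python3 tip.py s6 | tail -23;  python3 -c "
import cv2;s=cv2.imread('pics/s6.png');cv2.imwrite('pics/c6.png',cv2.resize(s[20:220,160:400],None,fx=2.5,fy=2.5))"
```

```text
160 7 [ -22. -163.]
far -207.6553012866466 -233.1416136176771
-175 1 [-24. -24. -24.   0.  97.   2.]
-167 5 [-22. -24. -19.  -3.  98.   2.]
-159 8 [-20. -23. -19.  -1. 105.   3.]
-151 12 [-19. -22. -15.  -6. 104.   3.]
-143 9 [-19. -23. -14.  -4. 105.   3.]
-135 9 [-17. -18. -13.  -0. 105.   3.]
-127 9 [-14. -18. -12.  -1. 105.   3.]
-119 11 [-13. -15. -10.  -5. 105.   3.]
-111 12 [-12. -16.  -9.  -4. 105.   3.]
-103 7 [-10. -11.  -6.  -2. 104.   3.]
-95 13 [ -5. -11.  -1.  -8.  31.   1.]
-87 19 [ -3. -15.   4. -11.  29.   1.]
-79 16 [  0. -14.   5.  -9.  26.   2.]
-71 18 [  1.  -9.   5. -12.  30.   2.]
-63 20 [  2. -10.   6.  -8.  26.   1.]
-55 20 [  2. -12.   6.  -9.  28.   1.]
-47 14 [  5.  -4.   8. -11.  28.   1.]
-39 22 [ 5. -7. 10. -9. 26.  1.]
-31 17 [ 8. -6. 11. -6. 25.  1.]
-23 19 [ 9. -5. 13. -8. 25.  1.]
-15 4 [12.  9. 14. -5. 25.  1.]
```

View pics/c6.png

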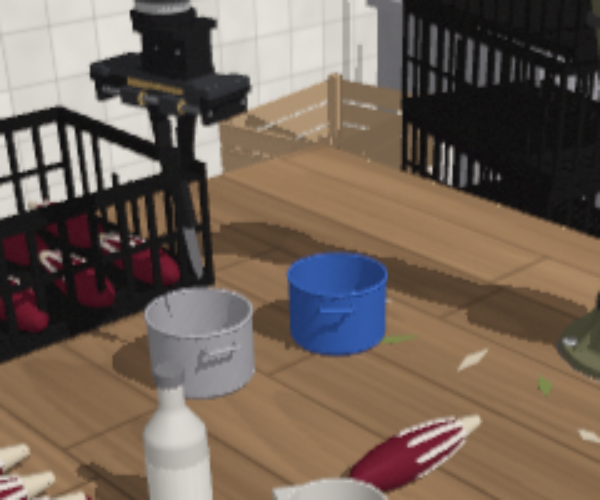

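The blade hangs above the middle of the pot's mouth, and the pot hasn't moved. I'll lower it now.

Emit:
arm_command([
  [[0,0,15],0],
  [[0,0,40],0],
  [[0,0,65],0],
  [[0,0,85],0],
  [[0,0,100],0],
])

```text
time_s: 8.45
tool_pos: [0.5122, -0.3725, 0.2117]
tool_rot: [-179.9, 0.1, 10.8]
force: [0.1, 0.0, 0.5]
grip_width: 0.0236
grasp_force: 20.0
```

Emit:
arm_command([
  [[0,0,12],0],
  [[0,0,22],0],
  [[0,0,29],0],
  [[0,0,32],0],
  [[0,0,32],0],
])

```text
time_s: 8.95
tool_pos: [0.5132, -0.3733, 0.1826]
tool_rot: [180.0, -0.0, 10.8]
force: [0.0, 0.2, -0.7]
grip_width: 0.024
grasp_force: 20.0
```

Emit:
arm_command([
  [[0,0,0],0],
  [[0,0,0],0],
  [[0,0,0],0],
  [[0,0,0],0],
  [[0,0,0],0],
])

```text
time_s: 9.45
tool_pos: [0.5132, -0.3733, 0.1827]
tool_rot: [180.0, -0.0, 10.8]
force: [0.5, -0.1, -1.3]
grip_width: 0.0234
grasp_force: 20.0
```

```bash
python3 tip.py s7 | sed -n '1p;12,40p'
```

```text
[ 0.5132 -0.3733  0.1827] [180.   -0.   10.8] [ 0.45 -0.13 -1.28] 0.023412933661189173
far -205.68892936649448 -108.31732305579261
-151 1 [-88. -88. -88.  11. 146.   4.]
-143 2 [-83. -83. -82.  11. 124.   3.]
-135 12 [-82. -85. -79.   3. 118.   4.]
-127 16 [-83. -90. -18.   0. 110.   4.]
-119 24 [-81. -87. -12.   5. 122.   4.]
-111 27 [-81. -90.  -9.   0. 109.   3.]
-103 17 [-83. -88.  -6.   0. 110.   3.]
-95 27 [-81. -92.  -2.  -1. 109.   3.]
-87 24 [ -7. -88.   2.  -7.  38.   2.]
-79 15 [ -2. -12.   5.  -6.  28.   1.]
-71 17 [ -1. -11.   4. -12.  32.   1.]
-63 10 [  3.  -6.   9. -10.  28.   1.]
-55 19 [  3. -12.   8.  -7.  29.   1.]
-47 17 [  3.  -8.   8. -10.  28.   1.]
-39 15 [ 5. -4.  8. -8. 26.  1.]
-31 12 [ 8. -5. 12. -8. 25.  1.]
-23 18 [ 8. -5. 14. -8. 24.  1.]
-15 3 [10.  5. 14.  2. 26.  1.]
```

The blade is in up to the heel at z≈0.09, with no contact force. I'll hold it for more than a second.

Emit:
arm_command([
  [[0,0,0],0],
  [[0,0,0],0],
  [[0,0,0],0],
  [[0,0,0],0],
  [[0,0,0],0],
])

```text
time_s: 10.0
tool_pos: [0.5131, -0.3732, 0.1825]
tool_rot: [180.0, 0.0, 10.8]
force: [-1.0, 0.0, -0.4]
grip_width: 0.0234
grasp_force: 20.0
```

Emit:
arm_command([
  [[0,0,0],0],
  [[0,0,0],0],
  [[0,0,0],0],
  [[0,0,0],0],
  [[0,0,0],0],
])

```text
time_s: 10.5
tool_pos: [0.5131, -0.3733, 0.1826]
tool_rot: [180.0, 0.0, 10.8]
force: [-0.5, -0.5, -0.5]
grip_width: 0.0234
grasp_force: 20.0
```

Emit:
arm_command([
  [[0,0,-10],0],
  [[0,0,-30],0],
  [[0,0,-55],0],
  [[0,0,-80],0],
  [[0,0,-105],0],
])

```text
time_s: 11.0
tool_pos: [0.5132, -0.3732, 0.2895]
tool_rot: [180.0, -0.0, 10.8]
force: [0.5, 0.3, -0.2]
grip_width: 0.0242
grasp_force: 20.0
```

Emit:
arm_command([
  [[0,0,-20],0],
  [[0,0,-35],0],
  [[0,-15,-35],0],
  [[2,-40,-35],0],
  [[4,-70,-35],0],
])

```text
time_s: 11.5
tool_pos: [0.503, -0.3025, 0.3211]
tool_rot: [-179.9, 0.1, 10.7]
force: [0.4, 0.1, -1.4]
grip_width: 0.0234
grasp_force: 20.0
```

Emit:
arm_command([
  [[3,-35,0],0],
  [[6,-70,0],0],
  [[9,-105,0],0],
  [[12,-140,0],0],
  [[15,-175,0],0],
])

```text
time_s: 12.0
tool_pos: [0.4845, -0.1263, 0.3213]
tool_rot: [-180.0, 0.1, 10.9]
force: [0.3, -0.0, -1.2]
grip_width: 0.0235
grasp_force: 20.0
```

Emit:
arm_command([
  [[3,-35,0],0],
  [[6,-70,0],0],
  [[9,-105,0],0],
  [[12,-140,0],0],
  [[15,-175,0],0],
])

```text
time_s: 12.5
tool_pos: [0.466, 0.0479, 0.3213]
tool_rot: [180.0, 0.1, 10.9]
force: [0.8, -0.4, -1.3]
grip_width: 0.0237
grasp_force: 20.0
```

Emit:
arm_command([
  [[3,-35,0],0],
  [[6,-70,0],0],
  [[9,-105,0],0],
  [[12,-140,0],0],
  [[15,-175,0],0],
])

```text
time_s: 13.0
tool_pos: [0.4477, 0.222, 0.3213]
tool_rot: [179.9, 0.1, 10.8]
force: [1.2, -0.6, -0.9]
grip_width: 0.0239
grasp_force: 20.0
```

Emit:
arm_command([
  [[1,-35,0],0.08],
  [[2,-70,0],0.16],
  [[4,-100,0],0.24],
  [[6,-125,0],0.32],
  [[6,-137,0],0.361],
])

```text
time_s: 13.5
tool_pos: [0.4268, 0.3588, 0.3212]
tool_rot: [180.0, 0.1, -9.7]
force: [0.2, -0.6, -1.3]
grip_width: 0.0236
grasp_force: 20.0
```

Emit:
arm_command([
  [[0,0,10],0],
  [[0,0,30],0],
  [[0,0,50],0],
  [[0,0,60],0],
  [[0,0,60],0],
])

```text
time_s: 14.0
tool_pos: [0.4289, 0.3543, 0.2603]
tool_rot: [179.8, 0.1, -9.9]
force: [0.5, -0.3, -0.4]
grip_width: 0.0239
grasp_force: 20.0
```

```bash
python3 tip.py s8 | sed -n '1p;10,40p'; python3 -c "
from h import *
print(env.get_obs()['qpos'])
im,d=snap('top','top2');s=cv2.imread('pics/s8.png')
cv2.imwrite('pics/c8.png',np.hstack([cv2.resize(im[130:300,120:300],(424,400)),cv2.resize(s[120:330,330:530],(376,400))]))"
```

```text
[0.4289 0.3543 0.2603] [ 1.798e+02  1.000e-01 -9.900e+00] [ 0.46 -0.29 -0.39] 0.023864182490896967
140 28 [ -20. -149.]
160 13 [ -24. -162.]
far -189.07656151335354 -227.75691648181788
-175 2 [-24. -25. -23.   0. 113.  26.]
-167 10 [-24. -26. -22.  -0. 101.   2.]
-159 11 [-22. -24. -19.  -2. 102.   3.]
-151 13 [-20. -23. -19.  -1. 101.   3.]
-143 15 [-18. -20. -16.  -1. 101.   3.]
-135 15 [-17. -19. -14.  -2. 101.   3.]
-127 17 [-16. -19. -14.  -2. 101.   3.]
-119 18 [-15. -19. -12.  -1. 101.   3.]
-111 19 [-13. -15. -10.  -2. 101.   3.]
-103 8 [-10. -12.  -6.  -7.  88.   3.]
-95 23 [ -4. -16.  -2.  -9.  38.   2.]
-87 25 [ -2. -17.   2.  -8.  26.   1.]
-79 32 [ -1. -13.   2.  -7.  26.   1.]
-71 30 [  0. -11.   4.  -8.  26.   1.]
-63 25 [  2. -11.   6.  -9.  26.   2.]
-55 28 [ 4. -9.  6. -7. 25.  1.]
-47 25 [ 5. -4.  8. -6. 25.  1.]
-39 30 [  6. -10.  10.  -8.  25.   2.]
-31 30 [ 8. -4. 11. -9. 25.  1.]
-23 31 [ 9. -0. 13. -7. 25.  2.]
-15 11 [11.  4. 13. -3. 25.  1.]
[   6.53917788   12.42458327  -55.79705122   92.29137417   10.39884513
   80.90919388 -150.18142453]
```

View pics/c8.png

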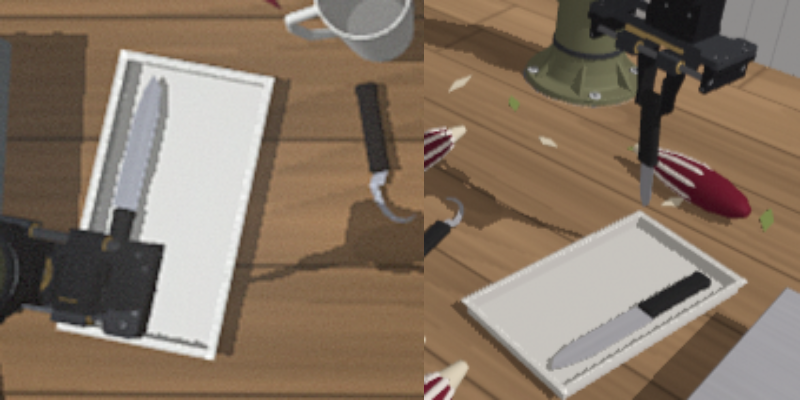

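The knife hangs over the free (-y) half of the tray with its hanging pose unchanged. I'll bring the tip just above the floor, then fold the knife flat along an arc with a light grip.

Emit:
arm_command([
  [[0,0,15],0],
  [[0,0,35],0],
  [[0,0,55],0],
  [[0,0,70],0],
  [[0,0,80],0],
])

```text
time_s: 14.6
tool_pos: [0.4295, 0.3557, 0.1811]
tool_rot: [179.9, 0.0, -9.9]
force: [0.7, -0.1, -0.1]
grip_width: 0.0235
grasp_force: 20.0
```

Emit:
arm_command([
  [[0,0,0],0],
  [[2,0,2],0],
  [[4,0,4],0],
  [[8,0,6],0],
  [[14,0,8],0],
], grip_force=3)

```text
time_s: 15.1
tool_pos: [0.4441, 0.3538, 0.1748]
tool_rot: [-180.0, -0.0, -9.9]
force: [0.7, 0.2, -1.5]
grip_width: 0.0242
grasp_force: 3.0
```

Emit:
arm_command([
  [[10,0,4],0],
  [[20,0,8],0],
  [[32,0,12],0],
  [[46,0,18],0],
  [[60,0,25],0],
])

```text
time_s: 15.6
tool_pos: [0.5042, 0.343, 0.1488]
tool_rot: [-180.0, -0.0, -9.9]
force: [1.3, -0.3, 0.9]
grip_width: 0.0239
grasp_force: 3.0
```

```bash
sed -i 's/m=(d>0).*/m=(d>0)\&(abs(b)<.016)\&(abs(a)<.21)\&(z<-.012)\&(z+p[2]>.008)/; s/(a>-.12)/(a>-.2)/' tip.py; python3 tip.py s9 | sed -n '1p;2,40p'
```

```text
[0.5042 0.343  0.1488] [-180.    -0.    -9.9] [ 1.31 -0.26  0.92] 0.023912884644546648
293
0 9 [  5. -18.]
20 43 [ -6. -29.]
40 40 [-17. -48.]
60 38 [-28. -65.]
80 21 [-34. -77.]
100 11 [ -54. -102.]
120 17 [ -62. -115.]
140 14 [ -71. -130.]
far -173.53641082079275 -131.945462930851
-143 20 [-162. -166.  -74.   -3.  132.    8.]
-135 46 [-164. -174.  -70.    0.  171.    9.]
-127 7 [-67. -69. -65.  -8. 114.   3.]
-119 10 [-62. -66. -59.  -1. 104.   3.]
-111 6 [-57. -60. -56.  -7. 110.   2.]
-103 7 [-54. -55. -49.  -4.  99.   3.]
-95 1 [-48. -48. -48. -10. 103.   2.]
-87 4 [-39. -46. -33. -11. 104.   3.]
-79 21 [-33. -44. -28. -13.  59.   3.]
-71 18 [-28. -42. -23. -10.  28.   2.]
-63 18 [-23. -34. -17. -11.  32.   1.]
-55 22 [-18. -33. -13. -12.  33.   2.]
-47 15 [-12. -26. -10. -11.  30.   2.]
-39 19 [ -9. -19.  -3. -12.  33.   1.]
-31 16 [ -5. -18.   0. -12.  27.   1.]
-23 17 [  3. -11.   6. -11.  24.   1.]
-15 1 [ 7.  7.  7. -0. 24.  2.]
```

The fold is working: the tip stays put and the knife is about 60° above the floor. I'll continue along the arc.

Emit:
arm_command([
  [[10,0,7],0],
  [[20,0,14],0],
  [[30,0,22],0],
  [[38,0,30],0],
  [[46,0,39],0],
])

```text
time_s: 16.15
tool_pos: [0.5482, 0.3354, 0.1094]
tool_rot: [180.0, 0.0, -9.9]
force: [0.6, -0.5, 0.3]
grip_width: 0.0238
grasp_force: 3.0
```

Emit:
arm_command([
  [[8,0,9],0],
  [[15,0,19],0],
  [[21,0,30],0],
  [[26,0,41],0],
  [[30,0,52],0],
])

```text
time_s: 16.65
tool_pos: [0.5779, 0.3301, 0.0574]
tool_rot: [180.0, 0.0, -9.9]
force: [-0.5, -1.0, 0.1]
grip_width: 0.0239
grasp_force: 3.0
```

```bash
python3 tip.py s10 | sed -n '1p;2,40p'; python3 -c "
import cv2;s=cv2.imread('pics/s10.png');cv2.imwrite('pics/c10.png',cv2.resize(s[140:340,330:530],None,fx=2.5,fy=2.5))"
```

```text
[0.5779 0.3301 0.0574] [180.    0.   -9.9] [-0.45 -0.99  0.14] 0.023921948984427156
85
20 11 [-31. -17.]
40 25 [-45. -16.]
60 3 [-69. -20.]
80 46 [ 86. -39.]
far 91.75031935868202 -39.37420156887154
-31 3 [-43. -49. -39. -11.  76.   5.]
-23 21 [-44. -69. -27. -12.  38.   1.]
-15 15 [-43. -48. -23.  -8.  39.   2.]
```

View pics/c10.png

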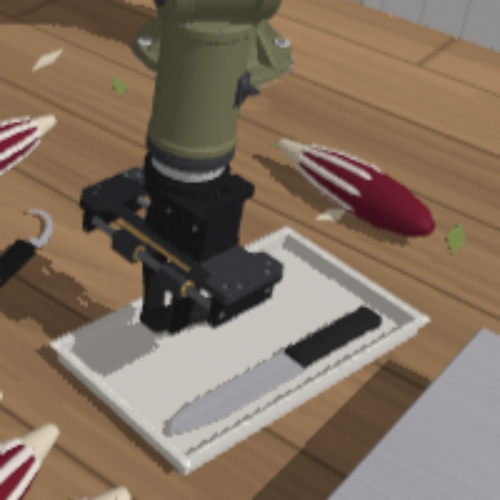

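The knife is almost flat in the free half and clear of the long knife. I'll lower the last bit slowly.

Emit:
arm_command([
  [[4,0,12],0],
  [[6,0,22],0],
  [[8,0,30],0],
  [[9,0,36],0],
  [[10,0,39],0],
])

```text
time_s: 17.2
tool_pos: [0.5871, 0.3286, 0.0188]
tool_rot: [180.0, 0.0, -9.9]
force: [-0.2, 0.8, 0.2]
grip_width: 0.024
grasp_force: 3.0
```

Emit:
arm_command([
  [[0,0,2],0],
  [[0,0,3],0],
  [[0,0,4],0],
  [[0,0,5],0],
  [[0,0,5],0],
])

```text
time_s: 17.7
tool_pos: [0.5878, 0.3286, 0.0152]
tool_rot: [-180.0, -0.1, -9.9]
force: [-1.4, -2.2, 4.1]
grip_width: 0.0242
grasp_force: 3.0
```

The handle is on the floor with about 4 N of contact force. I'll open the fingers slightly.

Emit:
arm_command([
  [[0,0,0],0],
  [[0,0,0],0],
  [[0,0,0],0],
  [[0,0,0],0],
  [[0,0,0],0],
], grip=0.1)

```text
time_s: 18.2
tool_pos: [0.5874, 0.3287, 0.0143]
tool_rot: [180.0, 0.0, -9.9]
force: [0.5, -0.9, -0.3]
grip_width: 0.0391
grasp_force: 0.0
```

Emit:
arm_command([
  [[0,0,-5],0],
  [[0,0,-15],0],
  [[0,0,-30],0],
  [[0,0,-60],0],
  [[0,0,-100],0],
])

```text
time_s: 18.7
tool_pos: [0.5866, 0.3281, 0.1152]
tool_rot: [179.9, 0.1, -9.9]
force: [0.3, -0.2, -0.1]
grip_width: 0.0392
grasp_force: 0.0
```

Emit:
arm_command([
  [[0,0,-40],0],
  [[0,0,-80],0],
  [[-30,20,-120],0],
  [[-60,50,-130],0],
  [[-90,80,-130],0],
])

```text
time_s: 19.2
tool_pos: [0.4845, 0.267, 0.2483]
tool_rot: [-179.8, -0.3, -9.7]
force: [-0.1, -0.9, 1.2]
grip_width: 0.0391
grasp_force: 0.0
```

```bash
python3 - <<'E'
from h import *
o=env.get_obs();print(o['time_s'],o['tool_pos'],o['grip_width'])
im,d=snap('top','top3');s,_=snap('scene','s11')
cv2.imwrite('pics/c11.png',np.hstack([cv2.resize(im[120:300,120:300],(400,400)),cv2.resize(s[170:370,320:520],(400,400))]))
c=viewer.calibration('scene');T=np.array(c['T']);K=np.array(c['K'])
D=_;v,u=np.mgrid[0:400,0:640];q=np.stack([(u-K[0,2])/K[0,0],-(v-K[1,2])/K[1,1],-np.ones(u.shape)],-1)*D[...,None]
w=q@T[:3,:3].T+T[:3,3]-np.array([.5065,.379,0]);y=np.radians(-9.9)
a=w@[np.cos(y),np.sin(y),0];b=w@[-np.sin(y),np.cos(y),0];z=w[...,2]
m=(D>0)&(abs(a)<.155)&(b<0.0)&(b>-.075)&(z<.04)&(z>.007)
for lo in range(-150,150,20):
    k=m&(a*1000>=lo)&(a*1000<lo+20)
    if k.sum()>3:print(lo,k.sum(),np.round(1000*np.array([np.median(b[k]),b[k].min(),b[k].max(),np.median(z[k]),z[k].max()])))
E
```

```text
19.2 [0.48449379 0.26695971 0.24832551] 0.03905441671609733
-70 29 [-35. -43. -28.  10.  13.]
-50 38 [-34. -44. -26.  10.  12.]
-30 41 [-34. -43. -24.  10.  14.]
-10 30 [-33. -45. -22.  11.  19.]
10 62 [-29. -45. -20.  16.  19.]
30 63 [-31. -45. -21.  16.  20.]
50 65 [-30. -46. -21.  16.  21.]
70 66 [-29. -45. -21.  16.  20.]
90 74 [-30. -46. -20.  16.  21.]
110 23 [-33. -46. -19.  12.  19.]
```

View pics/c11.png

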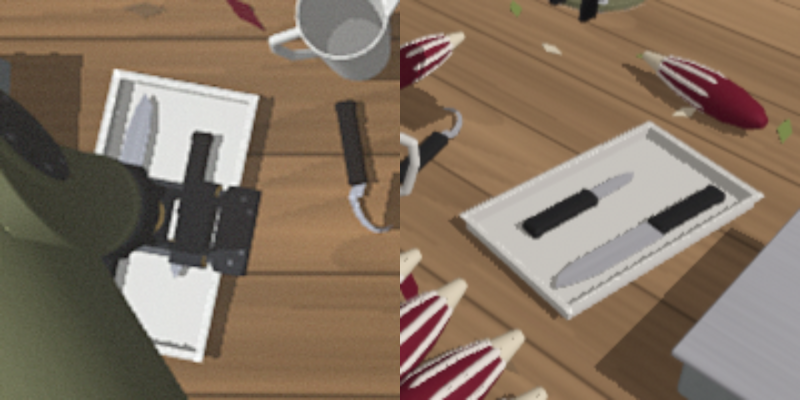

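The trimming knife lies flat in the free half of the tray, with its blade at z≈10–11 mm and handle top at ≈19 mm. It is clear of both the long knife and the walls, and the gripper has moved away. I'll let the arm come to rest and hand the job in.

Emit:
arm_command([
  [[0,0,0],0],
  [[0,0,0],0],
  [[0,0,0],0],
  [[0,0,0],0],
  [[0,0,0],0],
])

```text
time_s: 19.8
tool_pos: [0.4852, 0.2659, 0.2442]
tool_rot: [-180.0, 0.1, -9.8]
force: [-0.6, -0.4, 0.4]
grip_width: 0.039
grasp_force: 0.0
```

```bash
python3 -c "
from h import *
print(env.sign_off())"
```

```text
the job is handed in; nothing more can be done
None
```

The job is handed in at about 20 s: the trimming knife was dipped to the handle in the steel pot for about 1.5 s with no sign of contact with the pot, then laid flat in the tray beside the long knife.

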